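# Snap the cover cap home in a two-handled press

## Task

Stand the black control knob, yellow cap up, in the round pocket of the hand press, then swing the press's hinged upper handle over it and squeeze it down towards the lower handle until the resistance peaks and gives and the yellow cap has snapped fully home. Stop squeezing as soon as it gives so that the cap is not crushed, never push the cap in with the fingers, and leave the knob in its pocket with the other tools undisturbed.

Things in the scene. Friction and masses are not known exactly. Their poses are not given: they have to be found in the camera images.
- knob_mid (a point): centre of the loose round black knob, half-way up its 40 mm diameter, 34 mm tall body (80 to 130 g); z along its axis, up. Its yellow cap, 25 mm across, stands 4.5 mm proud of the body's top before it is snapped home and 2 mm after.
- knob_cap: the yellow snap cap on the knob; origin at the centre of its underside, which is level with the body's top (17 mm above knob_mid) at the start and 14.5 mm above knob_mid once home. A snap spring holds it up; it gives suddenly at about 30 N straight down and then stays home. More than 40 N on it crushes it.
- nest (a point): centre of the floor of the pocket in the press: 43 mm wide, 6 mm deep, with its floor 14 mm above the bench; its axes are the press's
- press: fixed two-handled press; origin on the bench right under the hinge of the upper handle. Its -x points from the hinge over the pocket (70 mm along) to the handle ends; z is up. Two posts at the hinge are 52 mm wide overall, 100 mm tall. The lower handle is bolted down and below 30 mm.
- handle_grip (a point): middle of the flat upper face of the upper handle's red grip (60x26x20 mm), 170 mm from the hinge axis and 10 mm above the handle's centre line; z is that face's normal, -x points to the handle's end, 195 mm from the hinge. It starts leaning back on a stop, 140 degrees from level. Pushed past upright it sinks slowly by its weight until the fork rests on the knob's rim, about 12 degrees above level.
- tap_wrench: loose dark tap wrench, 45x65x19 mm, lying on the bench; bystander
- open_spanner: loose steel open spanner, 27x142x5 mm, lying on the bench; bystander
- oil_can: loose standing oil can with a red spout, 29x54x127 mm; bystander
- hinge (a point): middle of the hinge axis of the upper handle (parallel to the press's y, 85 mm above the bench). A ram and a softly sprung fork (5 to 8 N) hang under the handle 70 mm from this axis. How far the ram is screwed out is hidden and differs each time by up to 7 mm: the cap gives with the handle anywhere from about 5 degrees above to 5 degrees below level.
- handle_end (a point): middle of the free end of the upper handle, on its centre line, 195 mm from the hinge. Pressed down at the grip, the ram (sprung, 15 N per mm) meets the cap; it gives at 12 to 15 N on the grip, the push then drops by about 10 N and rises again if pressed on: about 17 N on the grip crushes the cap.
There are look-alikes about, which are no part of the job. There is more than one size of the part that bears knob_mid; the job needs the middle-sized.

How it is judged:
On the way, in this order (a step that is already met when the one before it is completed fails the run):
1. the knob stands upright in the pocket with its cap still up (horizontal distance between knob_mid and nest below 0.004 m and z of knob_mid in the frame of nest below 0.019 m and angle between knob_mid's own z axis and vertical below 0.06 rad and z of knob_cap in the frame of knob_mid above 0.0163 m), for 0.2 s.
2. the handle is down over the knob with the cap still up (z of handle_grip in the frame of nest below 0.135 m and x of handle_grip in the frame of nest below -0.05 m and z of knob_cap in the frame of knob_mid above 0.0163 m), for 0.1 s.
At the end, for the whole second after the job is handed in: The yellow cap is snapped home (within 0.6 mm of its seat) and the knob stands at rest and upright in the pocket (within 4 mm of its centre, bottomed within 2 mm, tilted less than 3.5 degrees). The handle may stay down on it (z of knob_cap in the frame of knob_mid below 0.0151 m and horizontal distance between knob_mid and nest below 0.004 m and z of knob_mid in the frame of nest below 0.019 m and angle between knob_mid's own z axis and vertical below 0.06 rad and linear speed of knob_cap below 0.02 m/s); the robot touches nothing.
It fails at once if the cap is crushed: more than 40 N on it (contact force between knob_cap and anything else above 40 N).
It fails at once if the robot pushes on the cap itself with more than 10 N (contact force between any of the fingers, the arm and knob_cap above 10 N).
It fails at once if a bystander is shifted by more than 30 mm (distance of any of tap_wrench, open_spanner, oil_can from where it was at the start of the episode above 0.03 m).
It also fails if it takes over 72 s, if anything falls off the work surface, if the arm or the gripper's body presses on something with over 40 N, if the wrist force passes 120 N, or if a joint passes its speed limit or range.

## Robot

A 7-joint arm with a two-finger parallel gripper is mounted at the origin on a cart in front of the work surface, level with it; the furniture and walls round the work are solid. World frame = base frame: x ahead of the robot, y to its left, z up, the work surface at z = 0. Lengths are in m, angles in rad, forces in N, time in s.
With the tool pointing down it reaches from about 0.4 to 0.9 m from the base axis. Payload 5.5 kg.
Tool frame: the origin (TCP) lies between the finger pads; the fingertips stand 22 mm ahead of it and the grasp point (between the pads) lies 3 mm ahead of it; z points along the fingers, y is the line along which they close (so a half turn about z gives the same grasp; the last joint's range is limited). The gripper opens to 85 mm and grips with 20 to 120 N. Pads are 22 mm wide; open, the fingers measure 114 mm over their backs; the gripper's body (76 mm by 85 mm) begins 54 mm behind the grasp point. The pads swing forward as they close: fully open they stand 13 mm farther back than shut.
Start: joints at [0.263, 0.501, -0.427, 1.55, 0.221, 1.138, -0.21], TCP at [0.65, 0, 0.253] pointing down, gripper open.
Joint ranges: [-2.88, 2.88], [-0.31, 2.03], [-1.54, 1.56], [0.2, 2.42], [-1.41, 4.55], [0.19, 2.02], [-2.57, 2.57]. Speed limits (rad/s): [2.57, 2.57, 3.14, 3.14, 3.14, 3.14, 3.14].

## Interface

Orientations are given as a unit quaternion [w, x, y, z].
In Python, from rig import bot gives the robot as it stands.
- The arm moves only by the tool carry_out, never from a script. Its argument "targets" is one flat list of numbers, 7 for each row, row after row: the finger opening in mm, from 0 to 85.4, then the shift along the world's x, y, z in mm, then the turn, a rotation vector about the world's x, y, z in degrees. In form: [grip, x, y, z, rx, ry, rz, grip, x, y, z, rx, ry, rz, ...]. A call has 1 to 20 rows; each row is the pose to reach, as a shift and turn from the pose commanded when the call began; what a row does not reach only later rows make up. A row lasts 1/8 s, in which the tool goes at most 62.5 mm and 10.7 degrees, less where a joint would pass 70% of its speed; a pose out of reach is approached as far as the arm can. A call with a gripper value outside its range is refused whole. The fingers move at their own pace and stop on an object; "squeeze" is the grip in N (left out, the last holds). Time passes only in rows, so rows that repeat a pose let the fingers close. It gives the time, the measured TCP pose, the force, the opening and the grip force at its end, in the units of the state.
- bot.sense(): the state, without advancing time (a new reading comes with each control period).
- bot.grab_frame(name): name is "scene" or "side" or "wrist"; returns the picture (420x560x3 uint8, red, green, blue); there is no depth.
- bot.camera_model(name): a dict with "K" (3x3 intrinsics, pixels), "cam_to_world" (4x4, takes a point from camera to world coordinates). Camera axes: x right, y down, z forward; pixel columns grow to the right and rows downward; lengths in m; the calibration is good to about 2 mm. A picture is of the moment at which its call begins: read the wrist's pose just before it. camera_model takes no time and is no camera call; for the wrist camera it gives the pose at the moment of the call.
- bot.finish_job(): hands the job in; it is judged then, once.
Trained networks look in the newest picture that a camera, given by its name, has taken for a name from the list of things; names that differ only in an ending like _2 or _b are one class to them, and where a whole thing is asked for, a point or a joint stands for the part that bears it (a point fixed in the world has none). Each returns a list of dicts, best first, with "score" (0 to 1); they miss things now and then, are a little off and sometimes report something else, mostly with a low value. They report only what shows in the picture. A call takes as long as a camera call. They do not tell look-alikes from the thing itself.
- bot.find_in(camera, label): "location" ([x, y, z] in m, in world coordinates, good to about 4 mm: the middle of the surface that is visible of it).
- bot.landmark_of(camera, label): "location" ([x, y, z] in m, in world coordinates, good to about 4 mm: a listed point, or the origin of a listed thing).
The state is a dict: "time_s": time; "q": joint angles; "qvel": joint speeds; "joint_efforts": joint torques, N m; "tcp_pos": TCP position; "tool_rot": TCP orientation; "contact_force": force on the tool from outside, world axes, zero at the start; "moment": the same for the moment, N m; "finger_gap": finger opening in m; "grasp_force": force on a finger pad.
Only numpy, scipy, OpenCV 4.12 (cv2) and the standard library are available. Lean on these libraries where they do the work, as an engineer would, in place of code of your own. Each camera call takes 0.05 s, during which the arm holds its last target. There are 200 camera calls.

## Working session

There is one attempt and no reset: what is moved stays moved. The work goes in short steps, Python scripts to look and compute and a tool call to move; the robot and the scene stay as the last step left them, time stands still between calls to the robot, and variables do not carry over. Pictures are saved under pics/ and viewed, at most 10 in all, crops included, and the job is handed in when it is done.

Besides the shell and the picture viewer there is one more tool, called as name(argument=value, ...) on one line, values as JSON. carry_out: Moves the arm, as the interface text tells. Its arguments: {"type":"object","properties":{"targets":{"type":"array"},"squeeze":{"type":"number"}},"required":["targets"]}

```bash
mkdir -p pics
cat > h.py <<'E'
import numpy as np, cv2
from rig import bot
def save(cam,fn):
    im=bot.grab_frame(cam); cv2.imwrite('pics/'+fn,cv2.cvtColor(np.asarray(im),cv2.COLOR_RGB2BGR)); return im
def px(cam,p):
    m=bot.camera_model(cam); T=np.linalg.inv(np.array(m['cam_to_world'])); c=T[:3,:3]@np.array(p)+T[:3,3]; u=np.array(m['K'])@c; return u[:2]/u[2]
def ray(cam,uv,z):
    m=bot.camera_model(cam); T=np.array(m['cam_to_world']); d=T[:3,:3]@np.linalg.solve(np.array(m['K']),[uv[0],uv[1],1]); o=T[:3,3]; return o+d*(z-o[2])/d[2]
E
python3 - <<'E'
from h import *
for c in ('scene','side'):
    save(c,c+'1.png')
    for l in ('knob_mid','knob_cap','nest','press','hinge','handle_grip','handle_end','tap_wrench','open_spanner','oil_can'):
        for r in bot.landmark_of(c,l)[:4]:
            print(c,l,round(r['score'],2),np.round(r['location'],3),px(c,r['location']).astype(int))
a=cv2.imread('pics/scene1.png');b=cv2.imread('pics/side1.png')
s=bot.sense();print(s['time_s'],s['tcp_pos'],s['tool_rot'],s['contact_force'])
E
```

```text
scene knob_mid 0.9 [0.52  0.209 0.018] [250 273]
scene knob_mid 0.79 [0.451 0.118 0.026] [307 272]
scene knob_mid 0.65 [0.53  0.127 0.014] [280 256]
scene knob_cap 0.77 [0.448 0.118 0.046] [308 265]
scene knob_cap 0.63 [0.519 0.207 0.032] [251 268]
scene knob_cap 0.48 [0.538 0.127 0.027] [278 249]
scene nest 0.67 [ 0.526 -0.091  0.019] [355 220]
scene press 0.96 [ 0.523 -0.163 -0.003] [376 218]
scene hinge 0.87 [ 0.524 -0.162  0.084] [381 189]
scene handle_grip 0.96 [ 0.521 -0.297  0.186] [428 136]
scene handle_end 0.96 [ 0.522 -0.315  0.21 ] [435 125]
scene tap_wrench 0.92 [0.481 0.346 0.   ] [198 323]
scene open_spanner 0.64 [ 0.38   0.355 -0.   ] [220 366]
scene oil_can 0.89 [ 0.738  0.33  -0.005] [155 245]
side knob_mid 0.94 [0.455 0.12  0.02 ] [313 246]
side knob_mid 0.73 [0.518 0.208 0.016] [278 264]
side knob_mid 0.7 [0.535 0.126 0.016] [282 242]
side knob_cap 0.68 [0.454 0.116 0.047] [314 237]
side knob_cap 0.56 [ 0.524 -0.092  0.015] [309 196]
side knob_cap 0.53 [0.518 0.203 0.034] [279 258]
side knob_cap 0.45 [0.534 0.125 0.023] [283 240]
side nest 0.84 [ 0.525 -0.089  0.016] [308 196]
side press 0.88 [ 0.526 -0.159  0.002] [314 187]
side hinge 0.82 [ 0.522 -0.16   0.086] [317 164]
side handle_grip 0.83 [ 0.518 -0.292  0.182] [332 116]
side handle_end 0.87 [ 0.519 -0.316  0.206] [334 105]
side tap_wrench 0.78 [0.477 0.346 0.003] [275 314]
side open_spanner 0.82 [0.38  0.353 0.005] [317 328]
side open_spanner 0.3 [ 0.52  -0.163  0.088] [318 163]
side oil_can 0.76 [0.734 0.335 0.   ] [176 283]
1.1 [6.50008024e-01 2.23817214e-05 2.53326493e-01] [9.21874743e-06 7.07097593e-01 7.07115969e-01 2.44224895e-05] [-0.5235449  -0.03674083  0.28818492]
```

Run:
```python
import cv2
a=cv2.imread('pics/scene1.png');cv2.imwrite('pics/c1.png',cv2.resize(a[200:330,200:350],None,fx=4,fy=4,interpolation=cv2.INTER_CUBIC))
```

```text
(no output)
```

View pics/scene1.png

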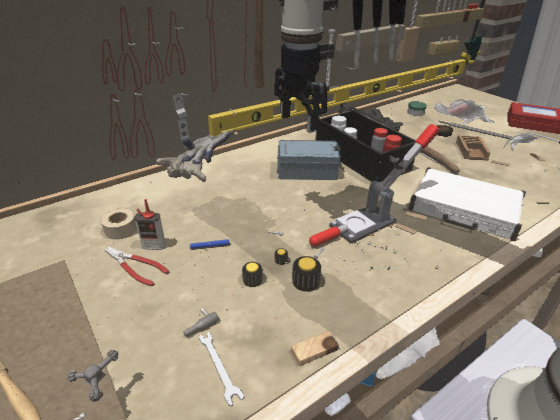

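View pics/c1.png

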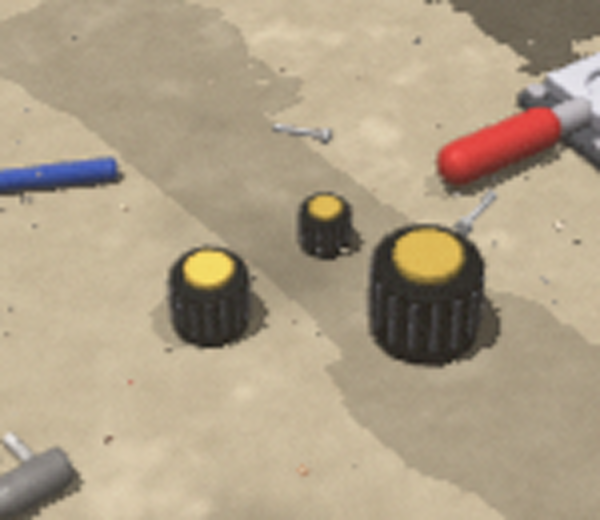

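Look-alikes: the small knob at (280,256), the middle one at (251,271) and the large one at (307,272). I'm taking the middle one, at (0.519, 0.208), whose cap underside at ~34 mm matches the description. Next I'll hover over it and check.

carry_out(targets=[85,-44,69,-20,0,0,0,85,-88,138,-40,0,0,0,85,-131,208,-70,0,0,0,85,-131,208,-90,0,0,0,85,-131,208,-90,0,0,0])

```text
time_s: 1.72
tcp_pos: [0.515, 0.2118, 0.1617]
tool_rot: [-0.002, 0.705, 0.71, -0.001]
contact_force: [0.1, -0.8, -0.0]
finger_gap: 0.0851
grasp_force: 0.0
```

Run:
```python
from h import *
save('wrist','w1.png')
for l in ('knob_mid','knob_cap'):
    for r in bot.landmark_of('wrist',l)[:4]:
        print(l,round(r['score'],2),np.round(r['location'],4),px('wrist',r['location']).astype(int))
s=bot.sense();print(s['time_s'],s['tcp_pos'],s['tool_rot'],s['contact_force'])
# yellow blobs -> position at cap top 38.5 mm
im=cv2.imread('pics/w1.png');hsv=cv2.cvtColor(im,cv2.COLOR_BGR2HSV);m=cv2.inRange(hsv,(18,120,100),(35,255,255))
n,_,st,ce=cv2.connectedComponentsWithStats(m)
for i in range(1,n):
    if st[i,4]>150: print(st[i],ce[i],ray('wrist',ce[i],.0385))
```

```text
knob_mid 0.82 [0.5164 0.205  0.0173] [281 207]
knob_mid 0.82 [0.4505 0.1186 0.0282] [203 309]
knob_mid 0.73 [0.5351 0.1218 0.0122] [302 296]
knob_cap 0.89 [0.5374 0.1224 0.0266] [304 302]
knob_cap 0.77 [0.4529 0.1216 0.048 ] [198 318]
knob_cap 0.76 [0.5175 0.2103 0.0317] [280 204]
1.875 [0.5192691  0.20794902 0.16333906] [ 1.55823930e-04  7.06799011e-01  7.07414390e-01 -1.20190425e-04] [-0.35800465 -1.01476258  0.44833066]
[271 200  34  33 830] [287.30843373 216.26024096] [0.52247942 0.20294436 0.0385    ]
[294 297  19  17 253] [303.34782609 305.19367589] [0.53574425 0.12715589 0.0385    ]
[ 180  308   43   38 1261] [201.08485329 326.98572561] [0.45136999 0.10662218 0.0385    ]
```

View pics/w1.png

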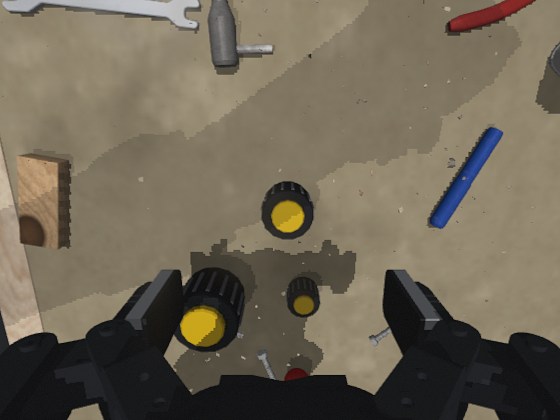

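Middle knob at pixel (287,210), cap/body ratio 33/53 = 0.62, which matches 25/40. The big one is at (210,310) and the small one at (303,297). I'll descend and measure again.

carry_out(targets=[85,1,-3,-30,0,0,0,85,1,-3,-63,0,0,0,85,1,-3,-63,0,0,0,85,1,-3,-63,0,0,0])

```text
time_s: 2.38
tcp_pos: [0.5217, 0.2044, 0.1017]
tool_rot: [0.001, 0.708, 0.706, 0.001]
contact_force: [0.3, 0.7, 0.7]
finger_gap: 0.0851
grasp_force: 0.0
```

```bash
cat >> h.py <<'E'
def blobs(fn,z,amin=150):
    im=cv2.imread('pics/'+fn);hsv=cv2.cvtColor(im,cv2.COLOR_BGR2HSV);m=cv2.inRange(hsv,(18,120,100),(35,255,255))
    n,_,st,ce=cv2.connectedComponentsWithStats(m)
    for i in range(1,n):
        if st[i,4]>amin: print(st[i],ce[i].round(1),ray('wrist',ce[i],z).round(4))
E
python3 - <<'E'
from h import *
s=bot.sense();print(s['time_s'],s['tcp_pos'],s['contact_force'])
save('wrist','w2.png');blobs('w2.png',.0385)
for l in ('knob_mid','knob_cap'):
    for r in bot.landmark_of('wrist',l)[:4]:
        print(l,round(r['score'],2),np.round(r['location'],4),px('wrist',r['location']).astype(int))
m=bot.camera_model('wrist');print(np.round(m['cam_to_world'],4),m['K'][0])
E
```

```text
2.375 [0.52170417 0.2044091  0.10168246] [0.29860538 0.65741654 0.67874864]
[ 255  215   43   41 1371] [275.8 235.4] [0.5178 0.2082 0.0385]
[287 334  24  21 393] [298.6 344.3] [0.5316 0.1347 0.0385]
[164 355  31  37 486] [181.4 370.2] [0.4559 0.1153 0.0385]
knob_mid 0.81 [0.5144 0.2048 0.0175] [271 228]
knob_mid 0.81 [0.4519 0.1202 0.0234] [181 348]
knob_mid 0.81 [0.533  0.1213 0.0118] [298 335]
knob_cap 0.96 [0.5379 0.1239 0.0248] [307 344]
knob_cap 0.81 [0.5157 0.2093 0.0319] [272 230]
knob_cap 0.72 [0.4519 0.1174 0.0501] [169 381]
[[ 1.     -0.0028  0.0025  0.521 ]
 [-0.0019 -0.9574 -0.2889  0.2788]
 [ 0.0032  0.2888 -0.9574  0.2216]
 [ 0.      0.      0.      1.    ]] [343.56178513   0.         282.83379265]
```

Run:
```python
from h import *
for k in range(4):
    T=bot.camera_model('wrist');o=bot.sense()['tcp_pos'];save('wrist','w3.png')
    im=cv2.imread('pics/w3.png');hsv=cv2.cvtColor(im,cv2.COLOR_BGR2HSV);m=cv2.inRange(hsv,(18,120,100),(35,255,255))
    n,_,st,ce=cv2.connectedComponentsWithStats(m);i=[i for i in range(1,n) if st[i,4]>1000][0]
    M=np.array(T['cam_to_world']);d=M[:3,:3]@np.linalg.solve(np.array(T['K']),[*ce[i],1]);p=M[:3,3]+d*(.0385-M[2,3])/d[2]
    print(ce[i],p.round(4),np.round(o,4))
```

```text
[276.25128205 236.54139194] [0.5177 0.2079 0.0385] [0.5214 0.2052 0.102 ]
[276.81718062 236.66152717] [0.5177 0.208  0.0385] [0.5211 0.2052 0.1017]
[277.22496372 236.94412192] [0.5177 0.2079 0.0385] [0.5208 0.2052 0.1015]
[277.73638344 237.10239651] [0.5177 0.2078 0.0385] [0.5206 0.2052 0.1012]
```

carry_out(targets=[85,-2,3,-20,0,0,0,85,-2,3,-45,0,0,0,85,-2,3,-70,0,0,0,85,-2,3,-70,0,0,0,85,-2,3,-70,0,0,0])

```text
time_s: 3.35
tcp_pos: [0.5178, 0.2084, 0.0302]
tool_rot: [-0.0, 0.707, 0.707, -0.0]
contact_force: [-0.6, 0.9, 0.7]
finger_gap: 0.0847
grasp_force: 0.0
```

carry_out(targets=[30,0,0,0,0,0,0,30,0,0,0,0,0,0,30,0,0,0,0,0,0,30,0,0,0,0,0,0,30,0,0,0,0,0,0,30,0,0,0,0,0,0], squeeze=30)

```text
time_s: 4.1
tcp_pos: [0.5185, 0.2082, 0.0311]
tool_rot: [0.0, 0.707, 0.707, 0.0]
contact_force: [-1.2, -0.6, 6.4]
finger_gap: 0.0381
grasp_force: 30.0
```

Run:
```python
from h import *
print(bot.sense()['tcp_pos']);save('wrist','w4.png');blobs('w4.png',.0385)
```

```text
[0.51852892 0.20815545 0.03112533]
[257 280  56  26 784] [286.7 291.6] [0.5198 0.2167 0.0385]
```

View pics/w4.png

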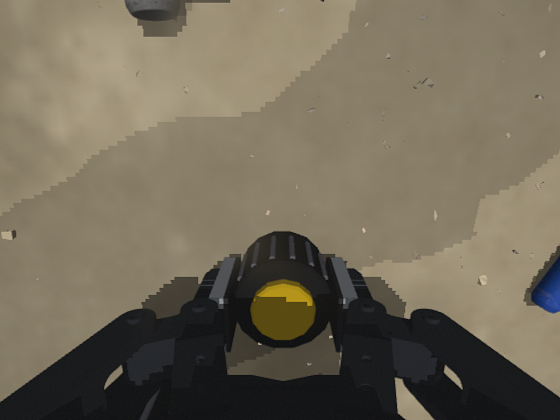

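carry_out(targets=[30,0,0,40,0,0,0,30,0,0,90,0,0,0,30,20,-40,130,0,0,0,30,40,-90,170,0,0,0,30,60,-140,170,0,0,0,30,80,-190,170,0,0,0,30,100,-240,170,0,0,0,30,110,-290,170,0,0,0,30,117,-328,170,0,0,0,30,117,-328,170,0,0,0,30,117,-328,170,0,0,0,30,117,-328,170,0,0,0,30,117,-328,170,0,0,0])

```text
time_s: 5.78
tcp_pos: [0.635, -0.1184, 0.2004]
tool_rot: [-0.0, 0.706, 0.708, 0.0]
contact_force: [-0.0, 1.0, -1.3]
finger_gap: 0.0381
grasp_force: 30.9
```

Run:
```python
from h import *
for k in range(2):
    for r in bot.landmark_of('wrist','nest')[:2] if k else []: print(round(r['score'],2),np.round(r['location'],4),px('wrist',r['location']))
    for r in bot.landmark_of('wrist','hinge')[:2] if k else []: print('h',round(r['score'],2),np.round(r['location'],4))
    save('wrist','w5.png')
print(bot.sense()['tcp_pos'],bot.sense()['finger_gap'],bot.camera_model('wrist')['cam_to_world'])
```

```text
0.82 [ 0.5232 -0.0892  0.0172] [155.8900641  158.41622961]
h 0.89 [ 0.5287 -0.158   0.0859]
[ 0.63503481 -0.11947433  0.20043043] 0.038257252023382676 [[ 9.99999752e-01 -6.38545304e-04  2.97415621e-04  6.34865214e-01]
 [-5.25009136e-04 -9.57121994e-01 -2.89684680e-01 -4.57811393e-02]
 [ 4.69639824e-04  2.89684452e-01 -9.57122091e-01  3.19981986e-01]
 [ 0.00000000e+00  0.00000000e+00  0.00000000e+00  1.00000000e+00]]
```

View pics/w5.png

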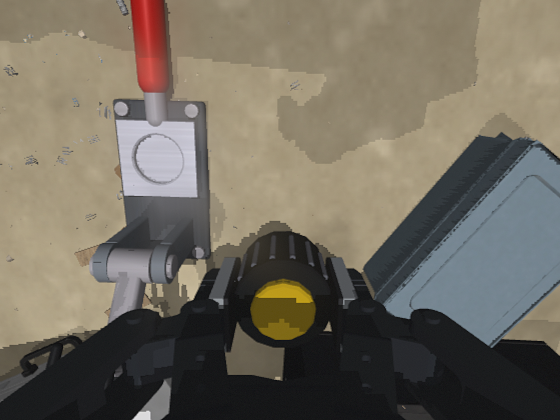

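Run:
```python
from h import *
im=cv2.imread('pics/w5.png')
c=np.array([.524,-.090]);s=.00015;N=400
def rect(z):
    xy=[c+np.array(d)*.03 for d in((-1,1),(1,1),(1,-1),(-1,-1))]
    src=np.float32([px('wrist',[*p,z]) for p in xy]); dst=np.float32([[0,0],[400,0],[400,400],[0,400]])
    return cv2.warpPerspective(im,cv2.getPerspectiveTransform(src,dst),(N,N),flags=cv2.INTER_CUBIC)
r=rect(.020);g=cv2.GaussianBlur(cv2.cvtColor(r,cv2.COLOR_BGR2GRAY),(0,0),3)
# integrated ring darkness over centre/radius
g=g.astype(float)
gx=cv2.Sobel(g,cv2.CV_64F,1,0);gy=cv2.Sobel(g,cv2.CV_64F,0,1);mag=np.hypot(gx,gy)
dark=cv2.morphologyEx(g,cv2.MORPH_BLACKHAT,np.ones((41,41)))
th=np.linspace(0,2*np.pi,180)
for name,f in(('mag',mag),('dark',dark)):
  res=[]
  for R in range(130,154,2):
    for dx in range(-40,41,2):
      for dy in range(-40,41,2):
        u=(200+dx+R*np.cos(th)).astype(int);v=(200+dy+R*np.sin(th)).astype(int)
        ok=(u>=0)&(u<N)&(v>=0)&(v<N); res.append((f[v[ok],u[ok]].clip(0,40).mean(),R*.15,*(c+[dx*s,-dy*s])))
  res.sort(reverse=True); print(name,np.round(res[:4],4))
cx=[.5235,-.09]
R=res[0]
cv2.circle(r,(int(200+(R[2]-c[0])/s),int(200-(R[3]-c[1])/s)),int(21.5/.15),(0,0,255),1)
cv2.imwrite('pics/r5.png',r)
# cap in hand
print('cap ellipse', ray('wrist',(283.0,310.5),bot.sense()['tcp_pos'][2]+.0085-.001).round(4), bot.sense()['tcp_pos'])
```

```text
mag [[32.3684 20.1     0.527  -0.0897]
 [32.2072 20.1     0.527  -0.0894]
 [31.6883 20.1     0.5267 -0.0894]
 [31.452  20.1     0.5267 -0.0897]]
dark [[34.8889 21.6     0.5261 -0.0897]
 [34.7278 21.3     0.5264 -0.0897]
 [34.6222 21.6     0.5261 -0.09  ]
 [34.6222 21.3     0.5267 -0.0897]]
cap ellipse [ 0.6349 -0.1188  0.2079] [ 0.63503481 -0.11947433  0.20043043]
```

View pics/r5.png

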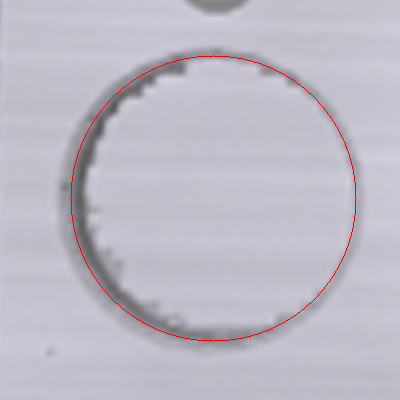

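carry_out(targets=[30,-50,30,0,0,0,0,30,-109,30,0,0,0,0,30,-109,30,-40,0,0,0,30,-109,30,-80,0,0,0,30,-109,30,-120,0,0,0,30,-109,30,-130,0,0,0,30,-109,30,-130,0,0,0,30,-109,30,-130,0,0,0,30,-109,30,-130,0,0,0])

```text
time_s: 7.1
tcp_pos: [0.5272, -0.0902, 0.0718]
tool_rot: [0.001, 0.707, 0.707, 0.001]
contact_force: [0.7, -0.4, -1.7]
finger_gap: 0.038
grasp_force: 31.0
```

Run:
```python
from h import *
print(bot.sense()['tcp_pos'],bot.sense()['contact_force'])
a=cv2.resize(save('wrist','w6.png')[200:360,180:390,::-1],None,fx=3,fy=3,interpolation=cv2.INTER_CUBIC)
im=save('side','s6.png')
p=px('side',[.526,-.09,.03]).astype(int);print(p)
b=cv2.resize(im[p[1]-45:p[1]+35,p[0]-60:p[0]+60,::-1],None,fx=6,fy=6,interpolation=cv2.INTER_CUBIC)
for r in bot.landmark_of('side','knob_cap')[:2]: print(r)
t=bot.sense()['tcp_pos']
import sys
# overlay predicted pocket rim at z=.02 in wrist crop
for k in np.linspace(0,2*np.pi,73):
    q=(px('wrist',[.526+.0215*np.cos(k),-.0897+.0215*np.sin(k),.02])-[180,200])*3
    cv2.circle(a,tuple(q.astype(int)),2,(0,0,255),-1)
cv2.imwrite('pics/v6.png',a)
cv2.imwrite('pics/v6b.png',b)
```

```text
[ 0.52719358 -0.09018777  0.07179126] [ 0.73618933 -0.3961734  -1.68003151]
[309 192]
{'location': [0.4557, 0.116, 0.0466], 'score': 0.67}
{'location': [0.5259, -0.0906, 0.0747], 'score': 0.49}
```

View pics/v6.png

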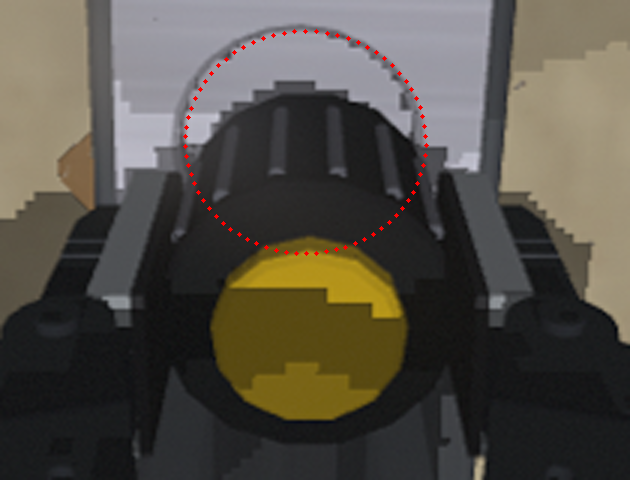

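Run:
```python
from h import *
for k in range(2):
    T=bot.camera_model('wrist');t=bot.sense()['tcp_pos'];im=save('wrist','w7.png')
    M=np.linalg.inv(T['cam_to_world']);K=np.array(T['K'])
    g=cv2.cvtColor(im,cv2.COLOR_RGB2GRAY);g=cv2.resize(g,None,fx=4,fy=4,interpolation=cv2.INTER_CUBIC)
    d=cv2.GaussianBlur(cv2.morphologyEx(g,cv2.MORPH_BLACKHAT,np.ones((25,25))),(0,0),2).astype(float)
    a=np.radians(np.arange(25,156,2)); res=[]
    for x in np.arange(.521,.531,.00025):
      for y in np.arange(-.094,-.085,.00025):
        P=np.c_[x+.0215*np.cos(a),y+.0215*np.sin(a),np.full(len(a),.02)]@M[:3,:3].T+M[:3,3]
        u=P@K.T;u=((u[:,:2]/u[:,2:]+.5)*4-.5).round().astype(int)
        res.append((d[u[:,1],u[:,0]].clip(0,30).mean(),x,y))
    res.sort(reverse=True);print(np.round(t,4),np.round(res[:4],4).tolist())
    hsv=cv2.cvtColor(im,cv2.COLOR_RGB2HSV);m=cv2.inRange(hsv,(18,120,60),(35,255,255))
    cn=max(cv2.findContours(m,0,2)[0],key=cv2.contourArea);h=cv2.convexHull(cn);e=cv2.fitEllipse(h);print(e)
    D=np.array(T['cam_to_world']);r=D[:3,:3]@np.linalg.solve(K,[*e[0],1]);print((D[:3,3]+r*(t[2]+.0075-D[2,3])/r[2]).round(4))
```

```text
[ 0.5265 -0.0902  0.0711] [[30.0, 0.5252, -0.0888], [30.0, 0.525, -0.0888], [30.0, 0.525, -0.089], [30.0, 0.525, -0.0892]]
((282.5740966796875, 309.3757629394531), (61.68990707397461, 64.82725524902344), 87.98068237304688)
[ 0.5263 -0.089   0.0786]
[ 0.5264 -0.0901  0.0709] [[30.0, 0.5252, -0.0888], [30.0, 0.525, -0.0888], [30.0, 0.525, -0.089], [30.0, 0.525, -0.0892]]
((282.56036376953125, 309.4286193847656), (61.40488815307617, 64.88640594482422), 87.71483612060547)
[ 0.5261 -0.089   0.0784]
```

carry_out(targets=[30,-1,0,-6,0,0,0,30,-1,0,-12,0,0,0,30,-1,0,-16,0,0,0,30,-1,0,-19,0,0,0,30,-1,0,-22,0,0,0,30,-1,0,-24,0,0,0,30,-1,0,-24,0,0,0])

```text
time_s: 8.22
tcp_pos: [0.5249, -0.0899, 0.0462]
tool_rot: [-0.0, 0.707, 0.707, -0.0]
contact_force: [-0.2, -0.6, -2.0]
finger_gap: 0.0378
grasp_force: 31.0
```

carry_out(targets=[30,0,0,-1,0,0,0,30,0,0,-1,0,0,0,60,0,0,-1,0,0,0,60,0,0,-1,0,0,0,60,0,0,-1,0,0,0,60,0,0,30,0,0,0,60,0,0,80,0,0,0,60,0,30,130,0,0,0,60,0,30,130,0,0,0,60,0,30,130,0,0,0])

```text
time_s: 9.48
tcp_pos: [0.5247, -0.0603, 0.1762]
tool_rot: [0.0, 0.707, 0.707, -0.0]
contact_force: [0.2, -0.8, -0.6]
finger_gap: 0.06
grasp_force: 0.0
```

Run:
```python
from h import *
bot.grab_frame('wrist')
s=bot.sense();print(s['time_s'],s['tcp_pos'])
save('wrist','w8.png');blobs('w8.png',.0525)
for c in ('wrist','scene','side'):
    save(c,c+'8.png')
    for l in ('knob_mid','knob_cap','handle_grip','handle_end','hinge'):
        for r in bot.landmark_of(c,l)[:3]: 
            if r['location'][1]<0: print(c,l,round(r['score'],2),np.round(r['location'],4))
```

```text
9.525 [ 0.52409395 -0.06069941  0.17537677]
[268 233  33  30 751] [283.9 247.7] [ 0.5242 -0.0901  0.0525]
wrist knob_mid 0.81 [ 0.5241 -0.0919  0.0313]
wrist knob_cap 0.77 [ 0.5243 -0.091   0.0467]
wrist hinge 0.79 [ 0.5241 -0.1617  0.0864]
scene knob_mid 0.69 [ 0.5279 -0.0917  0.0313]
scene knob_cap 0.6 [ 0.5253 -0.0904  0.0489]
scene handle_grip 0.82 [ 0.5209 -0.2967  0.1861]
scene handle_end 0.98 [ 0.5164 -0.3152  0.2094]
scene handle_end 0.45 [ 0.5257 -0.0872  0.0159]
scene hinge 0.58 [ 0.5221 -0.1615  0.0845]
side knob_mid 0.7 [ 0.5245 -0.0895  0.0287]
side knob_cap 0.59 [ 0.5234 -0.0926  0.0497]
side handle_grip 0.19 [ 0.524  -0.0903  0.0105]
side handle_grip 0.18 [ 0.5147 -0.3139  0.2078]
side handle_end 0.81 [ 0.5176 -0.3137  0.2087]
side hinge 0.82 [ 0.5211 -0.1578  0.0884]
```

View pics/w8.png

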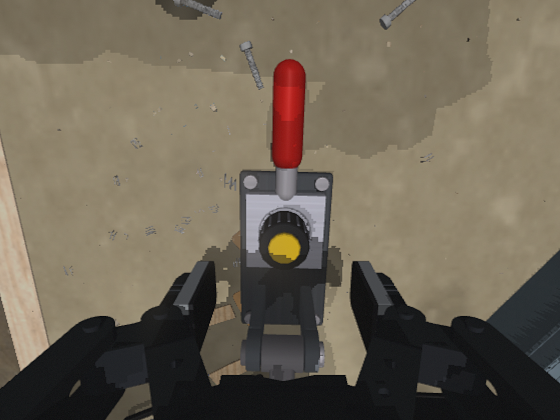

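Knob is seated upright (centre at z≈0.031, about 1 mm off the pocket axis). Next I'll go to the leaning grip and take it between the pads from above.

carry_out(targets=[60,0,-10,60,0,0,0,60,0,-50,100,0,0,0,60,-1,-100,105,0,0,0,60,-2,-150,105,0,0,0,60,-3,-200,105,0,0,0,60,-4,-230,105,0,0,0,60,-4,-230,105,0,0,0,60,-4,-230,105,0,0,0,60,-4,-230,105,0,0,0])

```text
time_s: 11.6
tcp_pos: [0.5215, -0.2881, 0.2814]
tool_rot: [-0.0, 0.706, 0.708, 0.0]
contact_force: [-0.6, -0.2, -0.8]
finger_gap: 0.0601
grasp_force: 0.0
```

Run:
```python
from h import *
print(bot.sense()['tcp_pos'])
for c in ('wrist','side'):
    save(c,c+'9.png')
    for l in ('handle_grip','handle_end'):
        for r in bot.landmark_of(c,l)[:2]: print(c,l,round(r['score'],2),np.round(r['location'],4),px(c,r['location']).astype(int))
im=cv2.imread('pics/wrist9.png');hsv=cv2.cvtColor(im,cv2.COLOR_BGR2HSV);m=cv2.inRange(hsv,(0,150,60),(6,255,255))
n,_,st,ce=cv2.connectedComponentsWithStats(m)
print([(st[i],ce[i]) for i in range(1,n) if st[i,4]>300])
```

```text
[ 0.52151238 -0.28809067  0.28142567]
wrist handle_grip 0.63 [ 0.5186 -0.2998  0.1848] [278 237]
wrist handle_end 0.88 [ 0.5216 -0.3095  0.2116] [283 268]
side handle_grip 0.69 [ 0.5205 -0.2926  0.1839] [331 115]
side handle_end 0.88 [ 0.5154 -0.3118  0.2075] [335 106]
[(array([ 261,  179,   40,   91, 3305], dtype=int32), array([281.03509834, 223.46444781])), (array([ 407,  236,   64,   71, 2717], dtype=int32), array([438.37946264, 272.9263894 ])), (array([ 477,  269,   46,   40, 1380], dtype=int32), array([499.71811594, 288.50652174]))]
```

View pics/wrist9.png

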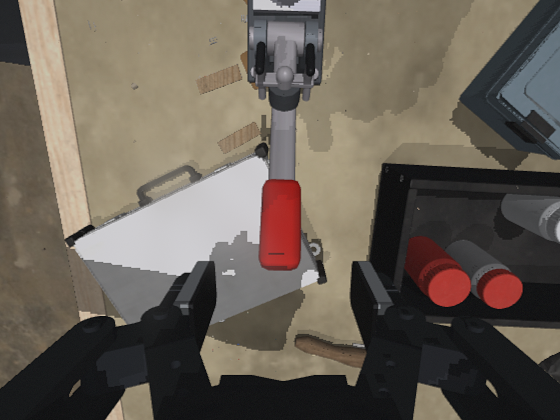

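carry_out(targets=[60,0,0,-40,0,0,0,60,0,0,-70,0,0,0,60,0,0,-83,0,0,0,60,0,0,-83,0,0,0,60,0,0,-83,0,0,0,20,0,0,-83,0,0,0,20,0,0,-83,0,0,0,20,0,0,-83,0,0,0,20,0,0,-83,0,0,0], squeeze=20)

```text
time_s: 13.02
tcp_pos: [0.5198, -0.2903, 0.1994]
tool_rot: [-0.001, 0.708, 0.707, -0.001]
contact_force: [-6.3, 1.2, 7.3]
finger_gap: 0.026
grasp_force: 20.8
```

carry_out(targets=[20,-1,10,11,0,0,0,20,-1,21,21,0,0,0,20,-1,33,30,0,0,0,20,-1,45,38,0,0,0,20,0,58,45,0,0,0,20,0,72,50,0,0,0,20,0,72,50,0,0,0])

```text
time_s: 13.9
tcp_pos: [0.5217, -0.2166, 0.2496]
tool_rot: [0.001, 0.706, 0.708, 0.0]
contact_force: [0.8, -1.6, 3.7]
finger_gap: 0.0259
grasp_force: 21.2
```

carry_out(targets=[20,0,29,8,0,0,0,20,1,58,10,0,0,0,20,1,88,8,0,0,0,20,2,116,0,0,0,0,20,2,130,-6,0,0,0,20,3,143,-13,0,0,0,20,3,155,-21,0,0,0,20,3,167,-30,0,0,0,20,4,178,-40,0,0,0,20,4,188,-50,0,0,0,20,4,197,-62,0,0,0,20,4,205,-75,0,0,0,20,4,205,-75,0,0,0])

```text
time_s: 15.52
tcp_pos: [0.5273, -0.01, 0.1737]
tool_rot: [0.0, 0.706, 0.708, 0.003]
contact_force: [7.1, 4.7, 1.9]
finger_gap: 0.026
grasp_force: 28.6
```

carry_out(targets=[60,0,0,0,0,0,0,60,0,0,0,0,0,0,60,0,0,0,0,0,0,60,0,0,40,0,0,0,60,0,0,60,0,0,0,0,0,0,60,0,0,0,0,0,0,60,0,0,0,0,0,0,60,0,0,0,0,0,0,60,0,0,0,0,0,0,60,0,0,0,0,0,0,60,0,0,0,0,0,0,60,0,0,0,0,0,0,60,0,0,0,0,0,0,60,0,0,0])

```text
time_s: 17.27
tcp_pos: [0.525, -0.013, 0.2334]
tool_rot: [0.0, 0.707, 0.707, 0.0]
contact_force: [0.1, -1.1, 0.2]
finger_gap: -0.0003
grasp_force: 0.0
```

```bash
cat > g.py <<'E'
from h import *
s=bot.sense();print(s['time_s'],s['tcp_pos'],s['contact_force'])
for c in ('side','scene','wrist'):
    bot.grab_frame(c)
    for l in ('handle_grip','handle_end','knob_mid'):
        for r in bot.landmark_of(c,l)[:2]:
            if r['location'][1]<.1: print(c,l,round(r['score'],2),np.round(r['location'],4))
E
python3 g.py
```

```text
17.275 [ 0.52501592 -0.01299461  0.23335339] [ 0.14630751 -1.12274789  0.15403774]
side handle_grip 0.83 [0.5272 0.0123 0.1207]
side handle_end 0.62 [0.5281 0.0307 0.1155]
scene handle_grip 0.8 [0.5293 0.0055 0.1226]
scene handle_end 0.69 [0.5276 0.0307 0.119 ]
scene knob_mid 0.59 [ 0.526  -0.0893  0.033 ]
wrist handle_grip 0.6 [0.5286 0.005  0.126 ]
wrist handle_end 0.68 [0.5344 0.0363 0.1167]
```

carry_out(targets=[0,3,18,-20,0,0,0,0,3,18,-50,0,0,0,0,3,18,-70,0,0,0,0,3,18,-78,0,0,0,0,3,18,-78,0,0,0,0,3,18,-78,0,0,0])

```text
time_s: 18.62
tcp_pos: [0.5287, 0.0051, 0.1562]
tool_rot: [0.001, 0.707, 0.707, 0.001]
contact_force: [1.2, 0.3, 0.2]
finger_gap: 0.0002
grasp_force: 0.0
```

carry_out(targets=[0,0,0,-1,0,0,0,0,0,0,-2,0,0,0,0,0,0,-3,0,0,0,0,0,0,-4,0,0,0,0,0,0,-4,0,0,0])

```text
time_s: 19.25
tcp_pos: [0.5279, 0.0051, 0.1512]
tool_rot: [-0.0, 0.707, 0.707, -0.0]
contact_force: [0.5, -0.2, -0.4]
finger_gap: -0.0001
grasp_force: 0.0
```

carry_out(targets=[0,0,0,-1,0,0,0,0,0,0,-2,0,0,0,0,0,0,-3,0,0,0,0,0,0,-4,0,0,0,0,0,0,-4,0,0,0])

```text
time_s: 19.88
tcp_pos: [0.5279, 0.005, 0.1472]
tool_rot: [-0.0, 0.707, 0.707, -0.0]
contact_force: [0.2, -0.4, 0.1]
finger_gap: 0.0001
grasp_force: 0.0
```

carry_out(targets=[0,0,0,-1,0,0,0,0,0,0,-2,0,0,0,0,0,0,-3,0,0,0,0,0,0,-3,0,0,0])

```text
time_s: 20.38
tcp_pos: [0.5281, 0.0052, 0.1443]
tool_rot: [-0.0, 0.707, 0.707, 0.0]
contact_force: [-0.4, 0.6, 0.5]
finger_gap: 0.0001
grasp_force: 0.5
```

carry_out(targets=[0,0,0,-1,0,0,0,0,0,0,-2,0,0,0,0,0,0,-2,0,0,0])

```text
time_s: 20.75
tcp_pos: [0.5281, 0.0051, 0.1423]
tool_rot: [0.0, 0.707, 0.707, 0.0]
contact_force: [0.2, 0.2, 1.4]
finger_gap: 0.0003
grasp_force: 0.6
```

carry_out(targets=[0,0,0,-1,0,0,0,0,0,0,-2,0,0,0,0,0,0,-2,0,0,0])

```text
time_s: 21.12
tcp_pos: [0.528, 0.005, 0.1402]
tool_rot: [0.0, 0.707, 0.707, 0.0]
contact_force: [-0.1, 0.6, 1.5]
finger_gap: 0.0002
grasp_force: 0.6
```

carry_out(targets=[0,0,0,-1,0,0,0,0,0,0,-2,0,0,0,0,0,0,-2,0,0,0])

```text
time_s: 21.5
tcp_pos: [0.528, 0.005, 0.1382]
tool_rot: [0.0, 0.707, 0.707, -0.0]
contact_force: [0.4, 1.5, 1.6]
finger_gap: 0.0003
grasp_force: 0.6
```

carry_out(targets=[0,0,0,-1,0,0,0,0,0,0,-2,0,0,0,0,0,0,-2,0,0,0])

```text
time_s: 21.88
tcp_pos: [0.528, 0.005, 0.1362]
tool_rot: [-0.0, 0.707, 0.707, -0.0]
contact_force: [0.2, 1.9, 1.4]
finger_gap: 0.0003
grasp_force: 0.6
```

carry_out(targets=[0,0,0,-1,0,0,0,0,0,0,-1,0,0,0])

```text
time_s: 22.12
tcp_pos: [0.528, 0.005, 0.1352]
tool_rot: [-0.0, 0.707, 0.707, -0.0]
contact_force: [-0.1, 0.3, 1.6]
finger_gap: 0.0002
grasp_force: 0.6
```

carry_out(targets=[0,0,0,-1,0,0,0,0,0,0,-2,0,0,0,0,0,0,-2,0,0,0])

```text
time_s: 22.5
tcp_pos: [0.528, 0.005, 0.1332]
tool_rot: [-0.0, 0.707, 0.707, -0.0]
contact_force: [0.3, 1.6, 1.9]
finger_gap: -0.0
grasp_force: 0.6
```

carry_out(targets=[0,0,0,-1,0,0,0,0,0,0,-2,0,0,0,0,0,0,-2,0,0,0])

```text
time_s: 22.88
tcp_pos: [0.528, 0.0051, 0.1312]
tool_rot: [-0.0, 0.707, 0.707, 0.0]
contact_force: [-0.4, 1.2, 1.4]
finger_gap: -0.0002
grasp_force: 0.8
```

carry_out(targets=[0,0,0,-1,0,0,0,0,0,0,-2,0,0,0,0,0,0,-2,0,0,0])

```text
time_s: 23.25
tcp_pos: [0.528, 0.0052, 0.1293]
tool_rot: [-0.0, 0.707, 0.707, 0.0]
contact_force: [-0.4, 1.5, 3.0]
finger_gap: -0.0
grasp_force: 1.3
```

carry_out(targets=[0,0,0,-1,0,0,0,0,0,0,-2,0,0,0,0,0,0,-2,0,0,0])

```text
time_s: 23.62
tcp_pos: [0.5281, 0.0054, 0.1275]
tool_rot: [-0.0, 0.707, 0.707, 0.0]
contact_force: [-0.7, 3.0, 6.4]
finger_gap: 0.0
grasp_force: 2.9
```

Ram has met the cap and the push is rising. Going on in small steps.

carry_out(targets=[0,0,0,-1,0,0,0,0,0,0,-1,0,0,0])

```text
time_s: 23.88
tcp_pos: [0.5281, 0.0055, 0.1267]
tool_rot: [-0.0, 0.707, 0.707, 0.0]
contact_force: [-2.8, 3.4, 7.9]
finger_gap: 0.0
grasp_force: 3.7
```

carry_out(targets=[0,0,0,-1,0,0,0,0,0,0,-1,0,0,0])

```text
time_s: 24.12
tcp_pos: [0.5281, 0.0056, 0.1259]
tool_rot: [0.0, 0.707, 0.707, 0.0]
contact_force: [-1.8, 3.1, 9.3]
finger_gap: 0.0002
grasp_force: 4.5
```

carry_out(targets=[0,0,0,-1,0,0,0,0,0,0,-1,0,0,0])

```text
time_s: 24.38
tcp_pos: [0.5281, 0.0057, 0.1251]
tool_rot: [0.0, 0.707, 0.707, 0.0]
contact_force: [-2.4, 3.0, 9.9]
finger_gap: 0.0002
grasp_force: 5.4
```

carry_out(targets=[0,0,0,-0.7,0,0,0,0,0,0,-0.7,0,0,0])

```text
time_s: 24.62
tcp_pos: [0.5282, 0.0057, 0.1245]
tool_rot: [0.0, 0.707, 0.707, 0.0]
contact_force: [-3.5, 3.1, 13.2]
finger_gap: -0.0002
grasp_force: 5.9
```

carry_out(targets=[0,0,0,-0.5,0,0,0,0,0,0,-0.5,0,0,0])

```text
time_s: 24.88
tcp_pos: [0.5281, 0.0058, 0.1241]
tool_rot: [0.0, 0.707, 0.707, 0.0]
contact_force: [-3.7, 3.4, 14.3]
finger_gap: -0.0002
grasp_force: 6.4
```

carry_out(targets=[0,0,0,-0.5,0,0,0,0,0,0,-0.5,0,0,0])

```text
time_s: 25.12
tcp_pos: [0.5281, 0.0058, 0.1237]
tool_rot: [0.0, 0.707, 0.707, 0.0]
contact_force: [-3.4, 3.1, 14.1]
finger_gap: -0.0002
grasp_force: 6.7
```

carry_out(targets=[0,0,0,-0.5,0,0,0,0,0,0,-0.5,0,0,0])

```text
time_s: 25.38
tcp_pos: [0.5281, 0.0059, 0.1229]
tool_rot: [0.0, 0.707, 0.707, 0.0]
contact_force: [-1.7, 3.2, 6.4]
finger_gap: -0.0002
grasp_force: 2.7
```

The resistance peaked at ~14 N and dropped to 6 N, so it snapped. Backing off now.

carry_out(targets=[0,0,0,10,0,0,0,0,0,0,50,0,0,0,0,0,30,110,0,0,0,0,0,60,150,0,0,0,0,0,60,150,0,0,0,0,0,60,150,0,0,0,0,0,60,150,0,0,0])

```text
time_s: 26.25
tcp_pos: [0.5271, 0.0633, 0.2705]
tool_rot: [-0.001, 0.708, 0.706, -0.001]
contact_force: [0.6, 0.6, -0.0]
finger_gap: 0.0004
grasp_force: 0.0
```

```bash
python3 g.py
python3 - <<'E'
from h import *
im=save('scene','sc_end.png');save('side','sd_end.png')
for l in ('tap_wrench','open_spanner','oil_can','knob_cap'): print(l,[(round(r['score'],2),np.round(r['location'],3)) for r in bot.landmark_of('side',l)[:4]])
p=px('side',[.526,-.09,.05]).astype(int);b=cv2.imread('pics/sd_end.png')[p[1]-40:p[1]+30,p[0]-50:p[0]+50]
cv2.imwrite('pics/z.png',cv2.resize(b,None,fx=6,fy=6,interpolation=cv2.INTER_CUBIC))
E
```

```text
26.25 [0.52711246 0.06333291 0.27054109] [ 0.62928897  0.57139795 -0.03223441]
side handle_grip 0.79 [0.5285 0.0158 0.1029]
side handle_end 0.67 [0.5265 0.0324 0.0954]
scene handle_grip 0.88 [0.5279 0.01   0.1041]
scene handle_end 0.73 [0.527  0.0306 0.0983]
scene knob_mid 0.69 [ 0.5311 -0.0927  0.0347]
wrist handle_grip 0.64 [0.5288 0.0053 0.1064]
wrist handle_grip 0.56 [ 0.5232 -0.1597  0.0027]
wrist handle_end 0.67 [0.534  0.0401 0.0949]
tap_wrench [(0.66, array([0.476, 0.347, 0.003]))]
open_spanner [(0.84, array([0.381, 0.355, 0.004]))]
oil_can [(0.64, array([0.736, 0.334, 0.003]))]
knob_cap [(0.72, array([0.528, 0.014, 0.103])), (0.7, array([0.452, 0.116, 0.048])), (0.58, array([0.534, 0.125, 0.023])), (0.41, array([0.736, 0.335, 0.002]))]
```

View pics/z.png

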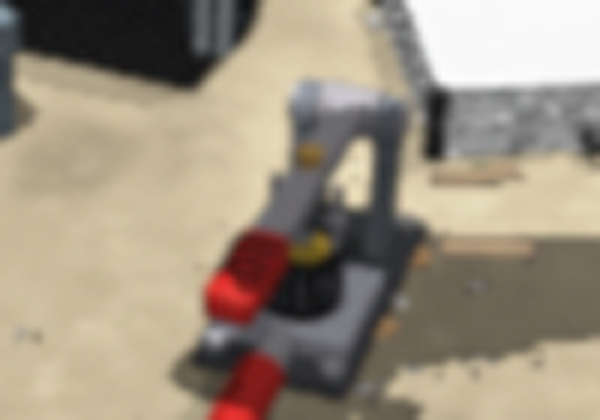

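The handle is resting on the knob, the knob stands upright in the pocket, and the bystanders are where they were. Handing in.

```bash
python3 -c "
from rig import bot
print(bot.finish_job())"
```

```text
the job is handed in; nothing more can be done
None
```

The job is handed in: the knob is upright in the press pocket, and the squeeze stopped when the push fell from about 14 N to 6 N, the sign of the cap snapping home (I couldn't measure its height directly); the other tools are undisturbed, and no verdict was returned.

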